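Test the sander's stop bar along its whole length

ROBOT

A 6-joint arm with a two-finger parallel gripper is mounted at the origin on the work surface. World frame = base frame: x ahead of the robot, y to its left, z up, the work surface at z = 0. Lengths are in m, angles in rad, forces in N, time in s.
With the tool pointing down it reaches from about 0.325 to 0.775 m from the base axis. Payload 9.3 kg.
Tool frame: the origin (TCP) lies midway between the tips of the shut fingers; the grasp point (between the pads) lies 19 mm behind it (r.tcp_to_grasp is the distance from the TCP to the grasp point, in m); y points along the fingers, x is the direction in which the jaws open and shut, and the axes are right-handed (so a half turn about y gives the same grasp; the last joint's range is limited). The gripper opens to 85 mm and grips with 20 to 120 N. Pads are 22 mm wide; open, the fingers measure 114 mm over their backs; the gripper's body (76 mm by 85 mm) begins 54 mm behind the grasp point. The pads swing forward as they close: fully open they stand 13 mm farther back than shut.
Start: joints at [-1.365, 0.259, 0.021, 1.334, 0, 1.418], TCP at [0.193, -0.515, 0.231] pointing down, gripper open.
Joint ranges: [-3.04, 3.04], [-0.91, 1.82], [-1.04, 1.36], [-1.92, 1.95], [-1.52, 1.45], [-3.14, 3.14]. Speed limits (rad/s): [2.22, 2.22, 2.79, 3.14, 3.14, 3.14].

INTERFACE

Orientations are given as a 3x3 rotation matrix whose columns are the frame's x, y, z axes.
In Python, from workcell import r gives the robot as it stands.
- The arm moves only by the tool move_arm, never from a script. Its argument "commands" is a list that holds one entry, the list of rows, each a list of 4 numbers: the shift along the tool's x, y, z normalised to -1 to 1, where 1 is 0.025 m, then the turn about the tool's y normalised to -1 to 1, where 1 is pi rad. In form: [[[tx, ty, tz, twist], ...]]. A call has 1 to 8 rows; each row shifts and turns the commanded pose from where the row before left it, along the tool's axes as they then stand; what a row does not reach is not made up. A row lasts 1/10 s, in which the tool goes at most 50 mm and 8.59 degrees, less where a joint would pass 70% of its speed; a pose out of reach is approached as far as the arm can. A call with a number of a shift or a turn outside -1 to 1 is refused whole. A call with a gripper value outside its range is refused whole. "grip" is the closure, from -1 (fully open) to 1 (shut), set as the call begins (left out, the last holds). The fingers move at their own pace and stop on an object; "force" is the grip in N (left out, the last holds). Time passes only in rows, so rows that do not move let the fingers close. It gives the time, the measured TCP pose, the force and the opening at its end, in the units of the state.
- r.get_state(): the state, without advancing time (a new reading comes with each control period).
- r.snapshot(name): name is "scene" or "top" or "wrist"; returns the picture (420x560x3 uint8, red, green, blue); there is no depth.
- r.camera_params(name): a dict with "fx", "fy", "cx", "cy" (pixels), "rvec" (rotation vector, rad) and "tvec" (3), from world to camera coordinates, as OpenCV has them. Camera axes: x right, y down, z forward; pixel columns grow to the right and rows downward; lengths in m; the calibration is good to about 2 mm. A picture is of the moment at which its call begins: read the wrist's pose just before it. camera_params takes no time and is no camera call; for the wrist camera it gives the pose at the moment of the call.
- r.finish_job(): hands the job in, once; it reports no verdict.
The state is a dict: "clock": time; "joint_pos": joint angles; "qvel": joint speeds; "joint_torque": joint torques, N m; "tcp_pos": TCP position; "orientation": TCP orientation; "contact_force": force on the tool from outside, world axes, zero at the start; "moment": the same for the moment, N m; "opening": finger opening in m.
Only numpy, scipy, OpenCV 4.12 (cv2) and the standard library are available. Lean on these libraries where they do the work, as an engineer would, in place of code of your own. Each camera call takes 0.05 s, during which the arm holds its last target. There are 200 camera calls.

TASK

Test the sprung stop bar of the sander, the black curved bar along the front of its round table: with the fingertips press it part-way down at its left end (as seen from the robot) and run them along the whole curve to its right end, without letting the bar up on the way and without pushing it down to its stop. Then lift clear so that it springs back up. Do not pinch the bar, and leave the other things on the sander and the bench where they are.

Things in the scene. Friction and masses are not known exactly. Their poses are not given: they have to be found in the camera images.
- sander: Fixed bench spindle sander: square blue base, round aluminium table 410 mm across, its top 155 mm above the work surface; at its centre a sanding drum 48 mm across and 65 mm tall; a straight steel fence on its rear half. Origin on the spindle axis at work surface level; z up; -x is the front, where the stop bar is; +y is the bar's left end seen from the robot.
- stop_bar (a joint): How far the stop bar is pressed straight down (m): 0 up, 0.016 at its stop. One rigid black arc just outside the front rim of the table: 18 mm wide, 14 mm high, 266 mm long, radius 222 mm about the spindle axis, flat top 179 mm above the work surface. It sinks level wherever pressed: moves from about 2.5 N, 4.5 N at half travel, 7 N at the stop, springs back. Free space below it.
- mark0 (a point): Point 0 of 7, 40 mm apart along the arc, on the centre line of the stop bar's top face (moves down with the bar; nothing is drawn there); axes as the sander's: the left end as seen from the robot, about 13 mm in from the tip of the bar: start here.
- mark1 (a point): Point 1 of 7, 40 mm apart along the arc, on the centre line of the stop bar's top face (moves down with the bar; nothing is drawn there); axes as the sander's: on the way.
- mark2 (a point): Point 2 of 7, 40 mm apart along the arc, on the centre line of the stop bar's top face (moves down with the bar; nothing is drawn there); axes as the sander's: on the way.
- mark3 (a point): Point 3 of 7, 40 mm apart along the arc, on the centre line of the stop bar's top face (moves down with the bar; nothing is drawn there); axes as the sander's: the middle of the bar, its nearest point to the front.
- mark4 (a point): Point 4 of 7, 40 mm apart along the arc, on the centre line of the stop bar's top face (moves down with the bar; nothing is drawn there); axes as the sander's: on the way.
- mark5 (a point): Point 5 of 7, 40 mm apart along the arc, on the centre line of the stop bar's top face (moves down with the bar; nothing is drawn there); axes as the sander's: on the way.
- mark6 (a point): Point 6 of 7, 40 mm apart along the arc, on the centre line of the stop bar's top face (moves down with the bar; nothing is drawn there); axes as the sander's: the right end, about 13 mm in from the tip: finish here.
- offcut: Bystander: loose pale wood offcut 90 x 45 x 18 mm lying on the sander's table, left of the drum. Origin: centre of its underside.
- sleeve: Bystander: loose spare sanding sleeve, a brown tube 38 mm across and 50 mm tall standing on the sander's table, front right of the drum. Origin: centre of its underside.
- wrench: Bystander: steel wrench 170 mm long lying on the bench on the right, nearer the robot than the sander. Origin on its underside.
- driver: Bystander: screwdriver with black handle, 190 mm long, lying on the bench on the left, nearer the robot than the sander. Origin on its underside.
- screws: Bystander: clear jar 70 mm across, 80 mm tall, on the bench right of the sander. Origin: centre of its underside.
- glue: Bystander: white glue bottle 56 mm across, 150 mm tall, on the bench left of the sander. Origin: centre of its underside.
- battery: Bystander: black tool battery 110 x 75 x 63 mm on the bench left of the sander. Origin: centre of its underside.

How it is judged:
On the way, in this order (a step that is already met when the one before it is completed fails the run):
1. the fingertips press the bar part-way down at its left end (mark0) (horizontal distance between the grasp point and mark0 below 0.018 m and contact force between the fingers and sander above 0.5 N and value of joint stop_bar between 0.002 and 0.0135 m), for 0.05 s.
2. still pressing, they have followed the bar to mark1 (horizontal distance between the grasp point and mark1 below 0.018 m and contact force between the fingers and sander above 0.5 N and value of joint stop_bar between 0.002 and 0.0135 m), for 0.05 s.
3. still pressing, they have followed the bar to mark2 (horizontal distance between the grasp point and mark2 below 0.018 m and contact force between the fingers and sander above 0.5 N and value of joint stop_bar between 0.002 and 0.0135 m), for 0.05 s.
4. still pressing, they have followed the bar to mark3 (horizontal distance between the grasp point and mark3 below 0.018 m and contact force between the fingers and sander above 0.5 N and value of joint stop_bar between 0.002 and 0.0135 m), for 0.05 s.
5. still pressing, they have followed the bar to mark4 (horizontal distance between the grasp point and mark4 below 0.018 m and contact force between the fingers and sander above 0.5 N and value of joint stop_bar between 0.002 and 0.0135 m), for 0.05 s.
6. still pressing, they have followed the bar to mark5 (horizontal distance between the grasp point and mark5 below 0.018 m and contact force between the fingers and sander above 0.5 N and value of joint stop_bar between 0.002 and 0.0135 m), for 0.05 s.
7. still pressing, they reach the right end (mark6) (horizontal distance between the grasp point and mark6 below 0.018 m and contact force between the fingers and sander above 0.5 N and value of joint stop_bar between 0.002 and 0.0135 m), for 0.05 s.
At the end, for the whole second after the job is handed in: The bar is fully up again (within 1 mm), and all seven loose bystanders rest within 20 mm of where they started (value of joint stop_bar below 0.001 m and distance of each of offcut, sleeve, wrench, driver, screws, glue, battery from where it was at the start of the episode below 0.02 m and linear speed of each of offcut, sleeve, wrench, driver, screws, glue, battery below 0.02 m/s); the robot touches nothing.
It fails at once if the bar is pushed down to its stop (pressed more than 14.5 mm of its 16 mm) (value of joint stop_bar above 0.0145 m).
It fails at once if part-way along, the fingertips are low over the bar (within about 25 mm) but it is up: the press was let go, or begun in the middle ((horizontal distance between the grasp point and mark1 below 0.018 m or horizontal distance between the grasp point and mark2 below 0.018 m or horizontal distance between the grasp point and mark3 below 0.018 m or horizontal distance between the grasp point and mark4 below 0.018 m or horizontal distance between the grasp point and mark5 below 0.018 m) and z of the grasp point in the frame of mark3 below 0.045 m and value of joint stop_bar below 0.001 m).
It fails at once if the fingers straddle or pinch the bar, reaching down past its top ((horizontal distance between the grasp point and mark0 below 0.03 m or horizontal distance between the grasp point and mark1 below 0.03 m or horizontal distance between the grasp point and mark2 below 0.03 m or horizontal distance between the grasp point and mark3 below 0.03 m or horizontal distance between the grasp point and mark4 below 0.03 m or horizontal distance between the grasp point and mark5 below 0.03 m or horizontal distance between the grasp point and mark6 below 0.03 m) and z of the grasp point in the frame of mark3 below 0.005 m).
It fails at once if a bystander is lifted, carried or knocked (moved more than 20 mm) (distance of any of offcut, sleeve, wrench, driver, screws, glue, battery from where it was at the start of the episode above 0.02 m).
It also fails if it takes over 51 s, if anything falls off the work surface, if the arm or the gripper's body presses on something with over 40 N, if the wrist force passes 120 N, or if a joint passes its speed limit or range.

## Working session

There is one attempt and no reset: what is moved stays moved. The work goes in short steps, Python scripts to look and compute and a tool call to move; the robot and the scene stay as the last step left them, time stands still between calls to the robot, and variables do not carry over. Pictures are saved under pics/ and viewed, about 8 in all and at most 12, crops included, and the job is handed in when it is done.

Besides the shell and the picture viewer there is one more tool, called after ">>>" as name(argument=value, ...) on one line, values as JSON. move_arm: Moves the arm, as the interface text tells. Its arguments: {"type":"object","properties":{"commands":{"type":"array","items":{"type":"array","items":{"type":"array","items":{"type":"number","minimum":-1,"maximum":1}}}},"grip":{"type":"number"},"force":{"type":"number"}},"required":["commands"]}

```bash
mkdir -p pics; ls; python3 - <<'E'
from workcell import r
import cv2,numpy as np
s=r.get_state()
for k in s: print(k,np.round(s[k],4).tolist())
print(r.tcp_to_grasp)
for n in ("scene","top"):
    im=r.snapshot(n); cv2.imwrite(f"pics/{n}0.png",im[:,:,::-1]); p=r.camera_params(n); print(n,{k:np.round(p[k],4).tolist() for k in p})
E
```

```text
pics
clock 0.0
joint_pos [-1.3646, 0.2592, 0.0207, 1.3337, 0.0, 1.4182]
qvel [-0.0006, -0.0002, -0.0008, -0.0017, -0.0011, 0.0017]
joint_torque [-0.0002, -55.564, 34.4528, 0.0137, -0.0002, -0.0]
tcp_pos [0.1931, -0.5147, 0.2307]
orientation [[0.3511, -0.0002, 0.9363], [-0.9363, 0.0013, 0.3511], [-0.0013, -1.0, 0.0002]]
contact_force [0.032, 0.6005, -0.6872]
moment [0.0006, 0.0282, 0.0178]
opening 0.0857
0.0187
scene {'fx': 486.7938, 'fy': 486.7938, 'cx': 275.7248, 'cy': 209.0097, 'rvec': [1.8839, 1.323, -0.6543], 'tvec': [-0.186, -0.1849, 1.811]}
top {'fx': 437.6067, 'fy': 437.6067, 'cx': 281.0842, 'cy': 203.4117, 'rvec': [2.1212, -2.1571, 0.1813], 'tvec': [0.0139, 0.5702, 1.1755]}
```

View pics/scene0.png

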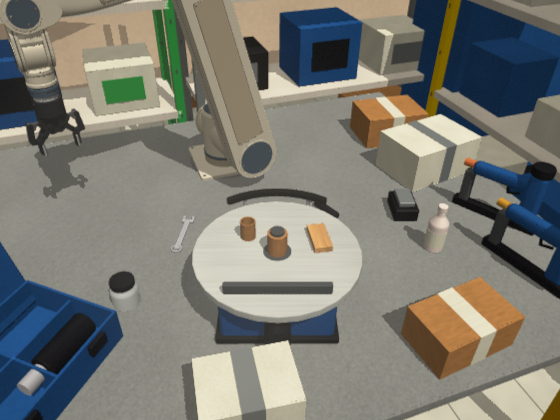

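View pics/top0.png

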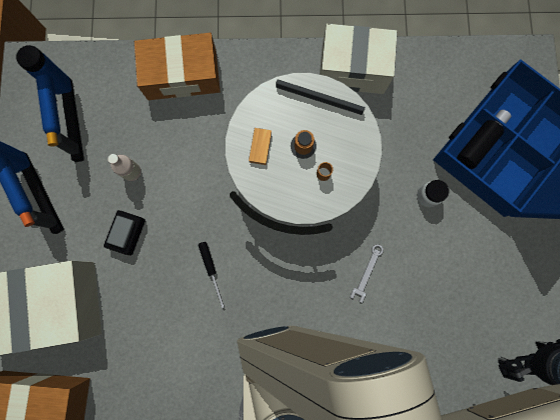

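The scene view shows the sander with its bar facing the robot. In the top view the table is centred near (303,149), and the bar runs from (233,196) on the left to (330,228) on the right.

```bash
cat > h.py <<'E'
from workcell import r
import cv2,numpy as np
def cast(n,uv,z):
    p=r.camera_params(n); R=cv2.Rodrigues(np.array(p['rvec']))[0]; t=np.array(p['tvec']).ravel()
    uv=np.atleast_2d(uv).astype(float)
    d=np.c_[(uv[:,0]-p['cx'])/p['fx'],(uv[:,1]-p['cy'])/p['fy'],np.ones(len(uv))]@R
    c=-R.T@t
    return c+d*((z-c[2])/d[:,2])[:,None]
E
python3 - <<'E'
from h import *
from scipy.optimize import least_squares
im=cv2.imread('pics/top0.png'); p=r.camera_params('top'); R=cv2.Rodrigues(np.array(p['rvec']))[0]; print('cam',-R.T@np.array(p['tvec']).ravel())
g=im.max(2)
# table
m=(g>150).astype(np.uint8); n,l,s,c=cv2.connectedComponentsWithStats(m); i=l[149,260]; print(s[i])
cn=max(cv2.findContours((l==i).astype(np.uint8),0,1)[0],key=len)[:,0]
P=cast('top',cn,.155)[:,:2]
f=least_squares(lambda q:np.hypot(*(P-q[:2]).T)-q[2],[.7,0,.2],loss='soft_l1',f_scale=.001); print('table',f.x,np.abs(f.fun).mean())
# bar
m=(g<45).astype(np.uint8); n,l,s,c=cv2.connectedComponentsWithStats(m)
for i in range(1,n):
    x,y,w,h,a=s[i]
    if a>200 and 200<c[i][0]<360 and 180<c[i][1]<240:
        print('bar',s[i]); v,u=np.where(l==i); Q=cast('top',np.c_[u,v],.179)[:,:2]
        for ctr in (f.x[:2],):
            d=Q-ctr; rr=np.hypot(*d.T); a=np.arctan2(d[:,1],d[:,0])%(2*np.pi)
            print('r',np.percentile(rr,[1,10,50,90,99]),'ang',a.min(),a.max(),'mid',(a.min()+a.max())/2,'len',(a.max()-a.min())*.222)
        f2=least_squares(lambda q:np.hypot(*(Q-q).T)-.222,f.x[:2]); print('bar-centre',f2.x)
# drum top
for nm,lo in (('fence',60),):
    pass
E
```

```text
cam [0.37216845 0.01350343 1.25235579]
[  225    73   157   151 15960]
table [ 0.70386785 -0.05415332  0.20205141] 0.0007193539235683384
bar [230 192 103  43 869]
r [0.21351451 0.21540012 0.22302314 0.2305217  0.23262913] ang 2.165305668639914 3.4370871843177633 mid 2.801196426478839 len 0.2823354964804825
bar-centre [ 0.70247209 -0.05471651]
```

>>> move_arm(commands=[[[0,-0.5,0,-0.0463],[0,-0.5,0,-0.0463],[0,-0.5,0,-0.0463],[0,-0.5,0,-0.0463],[0,-0.5,0,-0.0463],[0,-0.5,0,-0.0463],[0,0,0,0]]], grip=1, force=40)

```text
clock: 0.8
tcp_pos: [0.1932, -0.5154, 0.3074]
orientation: [[0.944, 0.0, 0.331], [-0.331, -0.002, 0.944], [0.001, -1.0, -0.002]]
contact_force: [-0.6, 0.6, 0.1]
opening: -0.0001
```

>>> move_arm(commands=[[[0.17,0,0.9,0],[0.17,0,0.9,0],[0.17,0,0.9,0],[0.17,0,0.9,0],[0.17,0,0.9,0],[0.17,0,0.9,0],[0.17,0,0.9,0],[0.17,0,0.9,0]]])

```text
clock: 1.6
tcp_pos: [0.2853, -0.3555, 0.3054]
orientation: [[0.941, -0.0, 0.338], [-0.338, 0.001, 0.941], [-0.001, -1.0, 0.001]]
contact_force: [0.1, -0.2, -0.9]
opening: -0.0002
```

>>> move_arm(commands=[[[0.17,0,0.9,0],[0.17,0,0.9,0],[0.17,0,0.9,0],[0.17,0,0.9,0],[0.17,0,0.9,0],[0.17,0,0.9,0],[0.17,0,0.9,0],[0.17,0,0.9,0]]])

```text
clock: 2.4
tcp_pos: [0.3772, -0.1971, 0.3054]
orientation: [[0.941, -0.001, 0.338], [-0.338, 0.001, 0.941], [-0.001, -1.0, 0.0]]
contact_force: [0.7, -0.8, -0.3]
opening: -0.0001
```

>>> move_arm(commands=[[[0.17,0,0.9,0],[0.17,0,0.9,0],[0.17,0,0.9,0],[0.17,0,0.9,0],[0.17,0,0.9,0],[0.17,0,0.9,0],[0.17,0,0.9,0],[0,0,0,0]]])

```text
clock: 3.2
tcp_pos: [0.4581, -0.0578, 0.3052]
orientation: [[0.942, -0.001, 0.335], [-0.335, 0.001, 0.942], [-0.001, -1.0, 0.0]]
contact_force: [-0.9, 0.1, -0.4]
opening: 0.0004
```

```bash
python3 - <<'E'
from h import *
p=r.camera_params('wrist'); print({k:np.round(p[k],4).tolist() for k in p})
im=r.snapshot('wrist'); s=r.get_state(); print(s['tcp_pos'],s['joint_pos'])
R=cv2.Rodrigues(np.array(p['rvec']))[0]; a0=2.801; C=np.array([.703,-.0545])
o=im[:,:,::-1].copy()
for k in range(7):
    a=a0+(k-3)*40/222; w=np.r_[C+.222*np.array([np.cos(a),np.sin(a)]),.179]; print(k,w.round(4))
    c=R@w+np.array(p['tvec']).ravel()
    if c[2]>0:
        u=(p['fx']*c[0]/c[2]+p['cx'],p['fy']*c[1]/c[2]+p['cy']); cv2.circle(o,tuple(int(round(x)) for x in u),3,(0,0,255),-1)
cv2.imwrite('pics/w1.png',o); np.save('w1.npy',im)
E
```

```text
{'fx': 306.388, 'fy': 306.388, 'cx': 274.7246, 'cy': 213.2359, 'rvec': [-2.7778, 0.4795, 0.0816], 'tvec': [-0.4503, 0.0275, 0.4829]}
[ 0.45761357 -0.05859704  0.30531884] [-3.09534291e-01  9.41557047e-02  9.66082170e-04  1.47904871e+00
 -5.51145189e-05  1.60220721e+00]
0 [0.5617 0.1168 0.179 ]
1 [0.5333 0.0887 0.179 ]
2 [0.5104 0.056  0.179 ]
3 [0.4938 0.0197 0.179 ]
4 [ 0.4839 -0.019   0.179 ]
5 [ 0.481  -0.0589  0.179 ]
6 [ 0.4854 -0.0986  0.179 ]
```

View pics/w1.png

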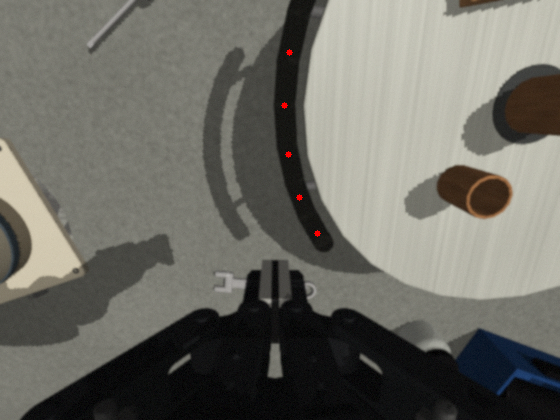

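The wrist view shows the projected marks lying on the bar's centre line, with mark6 at (317,233) just inside its tip, so the estimate holds. Next I move above mark0.

>>> move_arm(commands=[[[0.2,0,0.98,0],[0.2,0,0.98,0],[0.2,0,0.98,0],[0.2,0,0.98,0],[0.2,0,0.98,0],[0.2,0,0.98,0],[0.2,0,0.98,0],[0.2,0,0.98,0]]])

```text
clock: 4.05
tcp_pos: [0.5608, 0.112, 0.3058]
orientation: [[0.942, -0.001, 0.336], [-0.336, -0.0, 0.942], [-0.001, -1.0, -0.0]]
contact_force: [1.0, -0.5, 1.0]
opening: -0.0001
```

>>> move_arm(commands=[[[0,0.8,0,0],[0,0.8,0,0],[0,0.8,0,0],[0,0.8,0,0],[0,0,0,0],[0,0,0,0]]])

```text
clock: 4.65
tcp_pos: [0.5604, 0.1113, 0.2264]
orientation: [[0.942, -0.001, 0.335], [-0.335, -0.0, 0.942], [-0.001, -1.0, -0.0]]
contact_force: [0.3, -0.1, -0.5]
opening: 0.0001
```

```bash
python3 - <<'E'
from h import *
p=r.camera_params('wrist'); s=r.get_state(); print(s['tcp_pos'].round(4) if hasattr(s['tcp_pos'],'round') else s['tcp_pos'],s['contact_force'],s['joint_pos'])
im=r.snapshot('wrist')
R=cv2.Rodrigues(np.array(p['rvec']))[0]; a0=2.801; C=np.array([.703,-.0545])
o=im[:,:,::-1].copy()
for k in range(7):
    a=a0+(k-3)*40/222; w=np.r_[C+.222*np.array([np.cos(a),np.sin(a)]),.179]
    c=R@w+np.array(p['tvec']).ravel()
    if c[2]>0:
        u=(p['fx']*c[0]/c[2]+p['cx'],p['fy']*c[1]/c[2]+p['cy']); print(k,np.round(u)); cv2.circle(o,tuple(int(round(x)) for x in u),3,(0,0,255),-1)
cv2.imwrite('pics/w2.png',o)
E
```

```text
[0.5604 0.1113 0.2264] [ 0.34930389 -0.05537683 -0.52335727] [ 4.93598688e-02  2.97027253e-01  6.32501998e-02  1.33767308e+00
 -1.24483010e-04  1.96157815e+00]
0 [274. 230.]
1 [250. 277.]
2 [237. 323.]
3 [234. 365.]
4 [241. 403.]
5 [255. 436.]
6 [275. 464.]
```

View pics/w2.png

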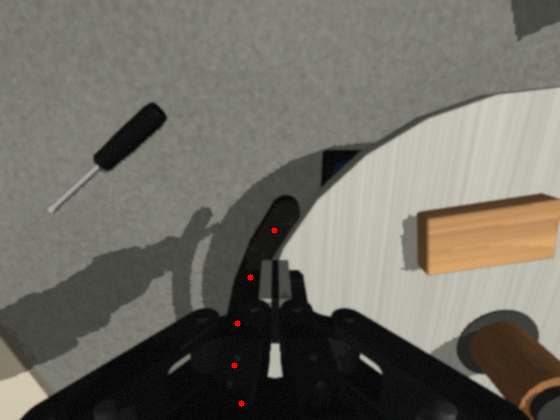

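The bar's left tip is at (289,200) and mark0 projects onto its centre line at (274,230). I nudge a few mm toward the tip and go down.

>>> move_arm(commands=[[[0,0,0.3,0],[0,0.5,0,0],[0,0.5,0,0],[0,0.4,0,0],[0,0.3,0,0],[0,0,0,0],[0,0,0,0]]])

```text
clock: 5.4
tcp_pos: [0.563, 0.1191, 0.1839]
orientation: [[0.943, -0.0, 0.333], [-0.333, -0.0, 0.943], [-0.0, -1.0, -0.0]]
contact_force: [0.2, -0.2, 1.4]
opening: -0.0002
```

>>> move_arm(commands=[[[0,0.08,0,0],[0,0.08,0,0],[0,0.08,0,0],[0,0.08,0,0],[0,0.08,0,0],[0,0,0,0],[0,0,0,0]]])

```text
clock: 6.1
tcp_pos: [0.5631, 0.1191, 0.174]
orientation: [[0.943, 0.0, 0.333], [-0.333, -0.0, 0.943], [0.0, -1.0, 0.0]]
contact_force: [-0.4, -0.1, 3.6]
opening: 0.0005
```

```bash
python3 - <<'E'
from h import *
F=[]
for i in range(4): r.snapshot('top') ; s=r.get_state(); F.append(s['contact_force'])
print(np.round(F,2).tolist(),s['tcp_pos'])
E
```

```text
[[0.79, 0.62, 3.73], [1.12, -0.11, 3.91], [1.16, -0.75, 3.06], [-0.16, 0.17, 4.03]] [0.56313774 0.11907526 0.17394505]
```

>>> move_arm(commands=[[[0,0.06,0,0],[0,0.06,0,0],[0,0,0,0],[0,0,0,0],[0,0,0,0]]])

```text
clock: 6.8
tcp_pos: [0.5631, 0.1191, 0.1709]
orientation: [[0.943, 0.0, 0.333], [-0.333, 0.0, 0.943], [0.0, -1.0, 0.0]]
contact_force: [1.1, -0.4, 4.5]
opening: -0.0001
```

```bash
python3 - <<'E'
from h import *
F=[]
for i in range(5): im=r.snapshot('scene') ; s=r.get_state(); F.append(s['contact_force'])
print(np.round(F,2).mean(0).tolist(),s['tcp_pos'])
cv2.imwrite('pics/s2.png',cv2.resize(im[150:290,180:400,::-1],None,fx=3.4,fy=3.4,interpolation=cv2.INTER_CUBIC))
E
```

```text
[1.5740000000000003, -0.134, 4.76] [0.56310048 0.11910247 0.17087878]
```

View pics/s2.png

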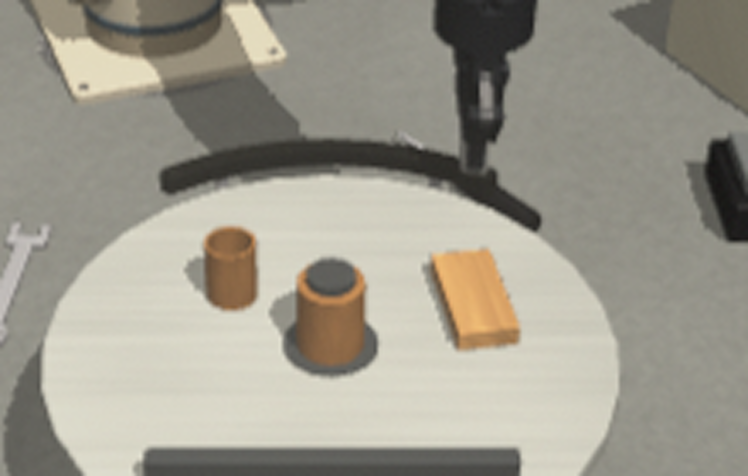

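The crop shows the fingertips on the bar at (478,170), with its left tip at (538,220). That gap looks large, so I check both bar tips by ray casting before running along.

```bash
python3 - <<'E'
from h import *
C=np.array([.703,-.0545])
for n,px in (('538,220',(538,220)),('165,182',(165,182)),('finger',(474,172))):
    for z in (.171,.160):
        q=cast('scene',(180+px[0]/3.4,150+px[1]/3.4),z)[0]; d=q[:2]-C; a=np.arctan2(d[1],d[0])%(2*np.pi); print(n,z,q.round(4),'r',np.hypot(*d).round(4),'ang',a.round(3),'arc from mid',((a-2.801)*.222).round(4))
# wrist+top: bar end angles now from the latest top picture
im=r.snapshot('top'); g=im.max(2); n,l,s,c=cv2.connectedComponentsWithStats((g<45).astype(np.uint8))
for z,thr in ((.171,45),(.171,60)):
    n,l,s,c=cv2.connectedComponentsWithStats((g<thr).astype(np.uint8))
    for i in range(1,n):
        if s[i][4]>100:
            v,u=np.where(l==i); d=cast('top',np.c_[u,v],z)[:,:2]-C; rr=np.hypot(*d.T); a=np.arctan2(d[:,1],d[:,0])%(2*np.pi)
            k=(rr>.213)&(rr<.231)&(a>1.5)&(a<4)
            if k.sum()>50: print(thr,s[i],((a[k].min()-2.801)*.222).round(4),((a[k].max()-2.801)*.222).round(4))
s=r.get_state(); d=np.array(s['tcp_pos'])[:2]-C; print('tcp arc',((np.arctan2(d[1],d[0])-2.801)*.222))
E
```

```text
538,220 0.171 [0.641  0.1377 0.171 ] r 0.2019 ang 1.883 arc from mid -0.2038
538,220 0.16 [0.6285 0.1447 0.16  ] r 0.2127 ang 1.929 arc from mid -0.1936
165,182 0.171 [ 0.4978 -0.1176  0.171 ] r 0.2147 ang 3.44 arc from mid 0.1418
165,182 0.16 [ 0.4832 -0.1142  0.16  ] r 0.2278 ang 3.407 arc from mid 0.1345
finger 0.171 [0.5675 0.117  0.171 ] r 0.2186 ang 2.239 arc from mid -0.1247
finger 0.16 [0.5539 0.1237 0.16  ] r 0.2324 ang 2.267 arc from mid -0.1185
45 [245 204  88  31 722] -0.0966 0.1408
60 [245 203  88  32 799] -0.0966 0.1432
tcp arc -0.12250869722762792
```

The right tip agrees with the top view (+141 mm). The dark piece at (538,220) falls off the bar's radius, so it is the base corner seen in the wrist picture and the bar estimate stands. Now I run along the bar.

>>> move_arm(commands=[[[-0.097,0,-0.175,0],[-0.097,0,-0.175,0],[-0.097,0,-0.175,0],[-0.097,0,-0.175,0],[-0.081,0,-0.183,0],[-0.081,0,-0.183,0],[-0.081,0,-0.183,0],[-0.081,0,-0.183,0]]])

```text
clock: 7.9
tcp_pos: [0.534, 0.0909, 0.1708]
orientation: [[0.943, 0.0, 0.333], [-0.333, 0.0, 0.943], [-0.0, -1.0, 0.0]]
contact_force: [2.9, 0.9, 5.1]
opening: 0.0
```

>>> move_arm(commands=[[[-0.064,0,-0.189,0],[-0.064,0,-0.189,0],[-0.064,0,-0.189,0],[-0.064,0,-0.189,0],[-0.047,0,-0.194,0],[-0.047,0,-0.194,0],[-0.047,0,-0.194,0],[-0.047,0,-0.194,0]]])

```text
clock: 8.7
tcp_pos: [0.5108, 0.0585, 0.1707]
orientation: [[0.943, -0.0, 0.333], [-0.333, 0.0, 0.943], [-0.0, -1.0, -0.0]]
contact_force: [2.4, 2.2, 4.4]
opening: -0.0001
```

>>> move_arm(commands=[[[-0.03,0,-0.198,0],[-0.03,0,-0.198,0],[-0.03,0,-0.198,0],[-0.03,0,-0.198,0],[-0.012,0,-0.2,0],[-0.012,0,-0.2,0],[-0.012,0,-0.2,0],[-0.012,0,-0.2,0]]])

```text
clock: 9.5
tcp_pos: [0.4937, 0.0223, 0.1707]
orientation: [[0.943, -0.0, 0.333], [-0.333, 0.0, 0.943], [-0.0, -1.0, -0.0]]
contact_force: [1.8, 2.9, 3.7]
opening: 0.0001
```

>>> move_arm(commands=[[[0.01,0,-0.2,0],[0.01,0,-0.2,0],[0.01,0,-0.2,0],[0.01,0,-0.2,0],[0.026,0,-0.199,0],[0.026,0,-0.199,0],[0.026,0,-0.199,0],[0.026,0,-0.199,0]]])

```text
clock: 10.3
tcp_pos: [0.4838, -0.0165, 0.1708]
orientation: [[0.943, -0.0, 0.333], [-0.333, 0.0, 0.943], [-0.0, -1.0, 0.0]]
contact_force: [-0.3, 3.0, 3.8]
opening: 0.0
```

>>> move_arm(commands=[[[0.043,0,-0.196,0],[0.043,0,-0.196,0],[0.043,0,-0.196,0],[0.043,0,-0.196,0],[0.06,0,-0.191,0],[0.06,0,-0.191,0],[0.06,0,-0.191,0],[0.06,0,-0.191,0]]])

```text
clock: 11.1
tcp_pos: [0.4808, -0.0565, 0.1707]
orientation: [[0.943, -0.0, 0.333], [-0.333, 0.0, 0.943], [-0.0, -1.0, -0.0]]
contact_force: [-0.5, 3.1, 3.8]
opening: 0.0002
```

>>> move_arm(commands=[[[0.077,0,-0.185,0],[0.077,0,-0.185,0],[0.077,0,-0.185,0],[0.077,0,-0.185,0],[0.093,0,-0.177,0],[0.093,0,-0.177,0],[0.093,0,-0.177,0],[0.093,0,-0.177,0]]])

```text
clock: 11.9
tcp_pos: [0.4848, -0.0963, 0.1707]
orientation: [[0.943, -0.0, 0.333], [-0.333, 0.0, 0.943], [-0.0, -1.0, -0.0]]
contact_force: [-0.1, 2.9, 4.6]
opening: 0.0001
```

>>> move_arm(commands=[[[0.06,0,-0.1,0],[0.06,0,-0.1,0],[0,0,0,0],[0,0,0,0]]])

```text
clock: 12.3
tcp_pos: [0.486, -0.1021, 0.1708]
orientation: [[0.943, 0.0, 0.333], [-0.333, -0.001, 0.943], [0.0, -1.0, -0.001]]
contact_force: [-0.4, -1.2, 5.0]
opening: -0.0002
```

```bash
python3 - <<'E'
from h import *
F=[]
for i in range(3): im=r.snapshot('scene') ; s=r.get_state(); F.append(s['contact_force'])
print(np.round(F,2).tolist(),s['tcp_pos'])
cv2.imwrite('pics/s3.png',cv2.resize(im[150:290,180:400,::-1],None,fx=3.4,fy=3.4,interpolation=cv2.INTER_CUBIC))
E
```

```text
[[-1.33, -2.71, 4.51], [-1.51, -2.1, 4.61], [-0.75, -3.34, 4.21]] [ 0.4859846  -0.10202467  0.17086803]
```

View pics/s3.png

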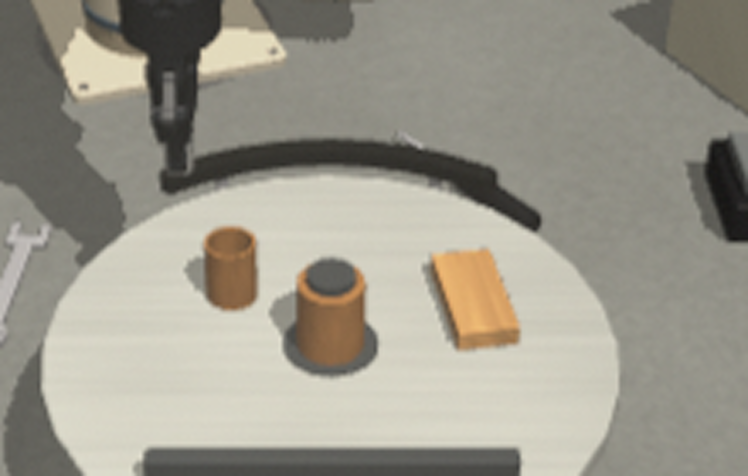

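The crop shows the fingertips at (175,175), on the bar's right end, with the bar still down. Its left end is now clear at (493,178), and the table items are undisturbed. I lift clear.

>>> move_arm(commands=[[[0,-0.2,0,0],[0,-0.4,0,0],[0,-0.8,0,0],[0,-0.8,0,0],[0,-0.8,0,0],[0,-0.8,0,0],[0,-0.8,0,0],[0,0,0,0]]])

```text
clock: 13.25
tcp_pos: [0.4866, -0.1015, 0.2885]
orientation: [[0.943, 0.003, 0.333], [-0.333, -0.001, 0.943], [0.004, -1.0, 0.0]]
contact_force: [0.1, 0.6, 0.2]
opening: 0.0001
```

>>> move_arm(commands=[[[-0.5,0,-0.8,0],[-0.5,0,-0.8,0],[-0.5,0,-0.8,0],[-0.5,0,-0.8,0],[0,0,0,0],[0,0,0,0],[0,0,0,0],[0,0,0,0]]])

```text
clock: 14.05
tcp_pos: [0.4126, -0.1599, 0.2856]
orientation: [[0.943, -0.0, 0.332], [-0.332, 0.0, 0.943], [-0.0, -1.0, 0.0]]
contact_force: [0.5, 0.0, 0.4]
opening: -0.0003
```

```bash
python3 - <<'E'
from h import *
a=cv2.imread('pics/scene0.png').astype(int); im=r.snapshot('scene')[:,:,::-1]; t=r.snapshot('top')[:,:,::-1]; s=r.get_state(); print(s['clock'],s['tcp_pos'],np.round(s['contact_force'],2))
print('bar region diff', np.abs(im.astype(int)-a)[185:220,225:345].max(2).mean(), 'max',np.abs(im.astype(int)-a)[185:220,225:345].max())
cv2.imwrite('pics/end.png',np.vstack([im[100:350],t[20:320]]))
E
```

```text
14.15 [ 0.41254663 -0.15997186  0.28560118] [-0.46 -0.63  0.02]
bar region diff 2.8185714285714285 max 51
```

View pics/end.png

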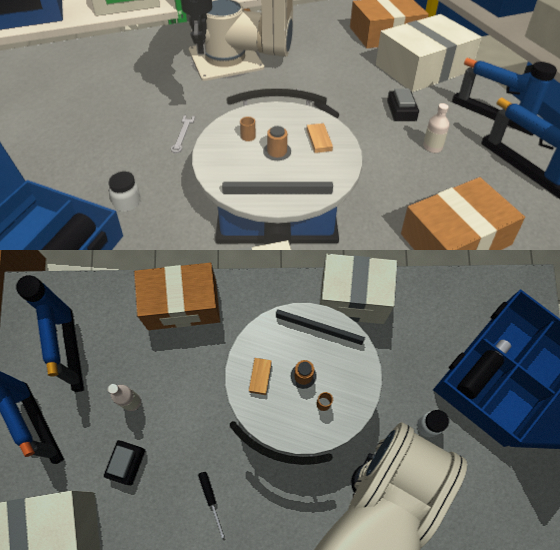

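The scene and top views show the bar back where it started and the bystanders in place. In the top view the arm hides the wrench, but it is visible in the scene view at (183,133), unmoved. I hand the job in.

```bash
python3 -c "
from workcell import r
print(r.finish_job())"
```

```text
the job is handed in; nothing more can be done
None
```

I pressed the stop bar about 8 mm down at its left end with shut fingertips and ran them along the whole curve to the right end. Then I lifted clear and handed the job in at about 14 s of the 51 s allowed; no verdict was reported.

- **Press depth:** the fingertips stayed at z = 0.171 m the whole way, against the bar's 0.179 m at rest. The upward force read 3.7 to 5.1 N, which is around half travel.
- **Path:** at marks 1 to 5 the TCP was within about 3 mm of my estimated points, and within about 4 mm at mark 6. I started mark 0 about 3 mm nearer the tip on purpose.
- **After lifting:** the force went back to about zero. The bar region nearly matched the starting picture, with a mean difference of 2.8 grey levels and a maximum of 51. That shows the bar up, but not to the 1 mm the judging asks for.
- **Bystanders:** all looked unmoved by eye; I did not measure them. At the end the arm hid the wrench in the top view, and it showed in place in the scene view.

**Disagreements:**
- The bar measured about 282 mm over its tips, against the 266 mm given; I put this down to rounded ends.
- A dark piece in the scene view looked like the bar's left tip. It fell off the bar's radius, so I took it for the sander's base corner.

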